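Seat a control module in the test jig

ROBOT

A 6-joint arm with a two-finger parallel gripper is mounted at the origin on the work surface. World frame = base frame: x ahead of the robot, y to its left, z up, the work surface at z = 0. Lengths are in m, angles in rad, forces in N, time in s.
With the tool pointing down it reaches from about 0.35 to 0.775 m from the base axis. Payload 5.5 kg.
Tool frame: the origin (TCP) lies between the finger pads; the fingertips stand 11 mm ahead of it and the grasp point (between the pads) lies 8 mm behind it (tips_ahead is the distance from the TCP to the fingertips, in m); z points along the fingers, y is the line along which they close (so a half turn about z gives the same grasp; the last joint's range is limited). The gripper opens to 85 mm and grips with 20 to 120 N. Pads are 22 mm wide; open, the fingers measure 114 mm over their backs; the gripper's body (76 mm by 85 mm) begins 54 mm behind the grasp point. The pads swing forward as they close: fully open they stand 13 mm farther back than shut.
Start: joints at [-1.29, 0.313, 0.046, 1.304, 0, 1.431], TCP at [0.235, -0.525, 0.242] pointing down, gripper open.
Joint ranges: [-2.76, 2.76], [-0.86, 1.69], [-1.03, 1.26], [-2.2, 2.34], [-1.47, 1.5], [-3.14, 3.14]. Speed limits (rad/s): [2.57, 2.57, 3.14, 3.14, 3.14, 3.14].

INTERFACE

Orientations are given as a unit quaternion [w, x, y, z].
In Python, from workcell import * gives the robot as it stands. The module is installed in compiled form; this text tells all that it offers.
- The arm moves only by the tool jog_arm, never from a script. Its argument "moves" is a list of rows, each an object with "fingers": the closure, from 0 (fully open) to 1 (shut); "slide": the shift along the tool's x, y, z in mm, a list of three; "angular": the turn, a rotation vector about the tool's x, y, z in degrees, a list of three. A call has 1 to 10 rows; each row is the pose to reach, as a shift and turn from the pose commanded when the call began, along the tool's axes at that moment; what a row does not reach only later rows make up. A row lasts 1/12 s, in which the tool goes at most 41.7 mm and 7.16 degrees, less where a joint would pass 70% of its speed; a pose out of reach is approached as far as the arm can. A call with a gripper value outside its range is refused whole. The fingers move at their own pace and stop on an object; "squeeze" is the grip in N (left out, the last holds). Time passes only in rows, so rows that repeat a pose let the fingers close. It gives the time, the measured TCP pose, the force, the opening and the grip force at its end, in the units of the state.
- get_state(): the state, without advancing time (a new reading comes with each control period).
- read_camera(name): name is "side" or "top"; returns a dict with "color" (384x512x3 uint8, red, green, blue), "fovy" (degrees; the focal length in pixels is half the picture's height over the tangent of half this angle, whatever the lens; pixels are square), "cx", "cy" (the principal point, pixels), "world_from_camera" (4x4, takes a point from camera to world coordinates). Camera axes: x right, y down, z forward; pixel columns grow to the right and rows downward; lengths in m; the calibration is good to about 2 mm. A picture is of the moment at which its call begins. There is no depth.
- hand_in(): hands the job in; it is judged then, once.
Trained networks look in a picture, given as the dict that the camera call returned (one of the last four; its "shot" number tells which), for a name from the list of things; names that differ only in an ending like _2 or _b are one class to them, and where a whole thing is asked for, a point or a joint stands for the part that bears it (a point fixed in the world has none). Each returns a list of dicts, best first, with "p" (0 to 1); they miss things now and then, are a little off and sometimes report something else, mostly with a low value. They report only what shows in the picture. A call takes as long as a camera call. They do not tell look-alikes from the thing itself.
- look_for(target, picture): "point" ([column, row] in pixels, amid what is visible of it).
- tip_of(target, picture): "point" ([column, row] in pixels: a listed point, or the origin of a listed thing).
The state is a dict: "clock": time; "joint_pos": joint angles; "qvel": joint speeds; "tau": joint torques, N m; "tcp_pos": TCP position; "orientation": TCP orientation; "wrist_force": force on the tool from outside, world axes, zero at the start; "ft_torque": the same for the moment, N m; "finger_gap": finger opening in m; "grip_force": force on a finger pad.
Only numpy, scipy, OpenCV 4.12 (cv2) and the standard library are available. Lean on these libraries where they do the work, as an engineer would, in place of code of your own. Each camera call takes 0.05 s, during which the arm holds its last target. There are 200 camera calls.

TASK

Pick up the control module with the yellow transformer and lay it flat on the jig's deck, in the wide mouth between the blue rails with its brass edge towards the orange contact head, and let go of it there. Then push it from behind along the deck so that the rails centre it, drive the stiff contact head back until it is fully home, press for about a second with some 14 N (never load the rails or the head with more than 20 N), and leave the module there. Keep the module level, do not drop it, and do not disturb anything else on the bench.

Things in the scene. Friction and masses are not known exactly. Their poses are not given: they have to be found in the camera images.
- module: Module to be seated: white tray 90 (x) x 64 (y) x 16 mm high, corners rounded, flat rear end face at x = -45. Yellow transformer on top, centred, 30 (x) x 34 (y) mm, 16 to 56 mm above the underside: grip it across y. Small parts beyond 20 mm along x from centre reach 30 mm height. 0.2 to 0.42 kg. Origin: centre of underside; x to the brass-edged nose, z up.
- jig: Fixed jig on its aluminium deck plate, same origin (on the bench) and axes as the deck; x is the push direction, mouth to head. Two blue rails 14 mm thick, tops 26 mm above origin: inner faces 108 mm apart at x = -110, converging to 66.4 mm at x = -10, then parallel (nest) to x = 100. Bare deck x -150 to -110. A grey housing 58 mm high stands beyond x = 102, its place along x set anew each time and not reported.
- deck: The jig's bare aluminium deck plate, 300 (x) x 160 (y) x 12 mm, fixed to the bench; origin at the centre of its underside, so its upper face is 12 mm above.
- contact_head (a joint): Slide of the orange contact head (block 18 x 46 mm, face 13.5 to 37.5 mm above the jig origin) into its housing, m: 0 = out, 0.018 = fully home on a solid stop; starts 0 to 0.010. Not sprung: about 5 N of friction, stays where left; at the stop resistance rises steeply. The housing is clamped anywhere in a 12 mm slot: the face of a fully home head is at jig x = 79 to 91 mm.
- mouth (a point): Point on the deck surface, on the jig's centre line, in the wide mouth (jig x = -90 mm, 12 mm above its origin): a module centred here lies in the mouth.
- module_nose (a point): Centre of the module's front end face, 45 mm ahead of the module's origin and 8 mm above its underside.
- spare_module: Another module, same shape but with a black transformer; leave alone. Origin: centre of the underside.
- driver: Green-handled screwdriver, 190 mm long, lying loose; leave alone. Origin near its middle, x along it.
- red_driver: Red-handled screwdriver, 170 mm long, lying loose; leave alone. Origin near its middle, x along it.
- spool: Black spool of wire, 56 mm diameter, 38 mm high, standing loose; leave alone. Origin: centre of the underside.
- meter: Yellow hand-held meter, 150 x 78 x 46 mm, lying loose; leave alone. Origin: centre of the underside, x along it.
- flux: Amber jar, 44 mm diameter, 85 mm high; leave alone. Origin: centre of the underside.
Not all that is in view belongs to the job. What is shaped like the module but red is not meant.

How it is judged:
On the way, in this order (a step that is already met when the one before it is completed fails the run):
1. The module lies level on the deck in the mouth, nose towards the head (nose at jig x -80 to -10 mm, centre within 25 mm of the centre line), let go and at rest (x of module_nose in the frame of jig between -0.08 and -0.01 m and x of module in the frame of jig below -0.05 m and y of module in the frame of jig between -0.025 and 0.025 m and z of module in the frame of jig between 0.01 and 0.0145 m and contact force between the fingers and module below 0.1 N and linear speed of module below 0.01 m/s), for 0.2 s.
2. The contact head is fully home (within 1.5 mm) and the module is pressed against it with over 10 N for 0.5 s (value of joint contact_head above 0.0165 m and x of module_nose in the frame of jig above 0.077 m and contact force between module and jig above 10 N), for 0.5 s.
At the end, for the whole second after the job is handed in: The module lies flat in the nest, nose beyond jig x = 77 mm, within 3 mm of the centre line and 0.05 rad of the jig's direction, the contact head within 1.5 mm of fully home, all at rest and the module let go (value of joint contact_head above 0.0165 m and x of module_nose in the frame of jig above 0.077 m and y of module in the frame of jig between -0.003 and 0.003 m and angle between the x axis of module and the x axis of jig, either way round below 0.05 rad and z of module in the frame of jig below 0.0145 m and linear speed of module below 0.01 m/s and contact force between the fingers and module below 0.1 N); the robot touches nothing.
It fails at once if The contact force of the module on the rails and contact head exceeds 20 N (contact force between module and jig above 20 N).
It fails at once if The module is dropped (faster than 0.45 m/s while not held, a fall of about 10 mm) (contact force between the fingers and module below 0.1 N and linear speed of module above 0.45 m/s).
It fails at once if The module is tilted more than 0.35 rad (angle between module's own z axis and vertical above 0.35 rad).
It fails at once if Another thing on the bench (spare module, screwdrivers, spool, meter, jar) is moved more than 15 mm (distance of any of spare_module, driver, red_driver, spool, meter, flux from where it was at the start of the episode above 0.015 m).
It also fails if it takes over 64 s, if anything falls off the work surface, if the arm or the gripper's body presses on something with over 40 N, if the wrist force passes 120 N, or if a joint passes its speed limit or range.

## Working session

There is one attempt and no reset: what is moved stays moved. The work goes in short steps, Python scripts to look and compute and a tool call to move; the robot and the scene stay as the last step left them, time stands still between calls to the robot, and variables do not carry over. Pictures are saved under pics/ and viewed, at most 10 in all, crops included, and the job is handed in when it is done.

Besides the shell and the picture viewer there is one more tool, called after ">>>" as name([rows], argument=value, ...), one row to a line, values as JSON. jog_arm: Moves the arm, as the interface text tells. Its arguments: {"type":"object","properties":{"moves":{"type":"array","items":{"type":"object","properties":{"fingers":{"type":"number"},"slide":{"type":"array","items":{"type":"number"}},"angular":{"type":"array","items":{"type":"number"}}}}},"squeeze":{"type":"number"}},"required":["moves"]}

```bash
mkdir -p pics
cat > h.py <<'E'
from workcell import *
import numpy as np, cv2
def ray(pic,pt):
    f=pic["color"].shape[0]/2/np.tan(np.radians(pic["fovy"])/2)
    T=np.array(pic["world_from_camera"]); d=T[:3,:3]@np.array([(pt[0]-pic["cx"])/f,(pt[1]-pic["cy"])/f,1]); return T[:3,3],d
def at(pic,pt,z):
    o,d=ray(pic,pt); return (o+d*(z-o[2])/d[2])
def save(pic,n): cv2.imwrite(f"pics/{n}.png",pic["color"][:,:,::-1])
E
python3 - <<'E'
from h import *
np.set_printoptions(precision=4,suppress=True)
s=get_state(); print(s)
P=[]
for n in("side","top"):
    p=read_camera(n); P.append(p["color"]); print(n,p["fovy"],p["cx"],p["cy"],np.array(p["world_from_camera"]),[k for k in p])
    for t,z in(("module",0),("module_nose",.008),("jig",0),("mouth",.012),("contact_head",.025),("spare_module",0)):
        for f in(look_for,tip_of):
            try:
                for r in f(t,p)[:3]: print(n,t,f.__name__,np.round(r["point"],1),round(r["p"],2),at(p,r["point"],z))
            except Exception as e: print(t,f.__name__,e)
    cv2.imwrite(f"pics/{n}0.png",cv2.resize(p["color"][:,:,::-1],(800,600)))
E
```

```text
{'clock': 0.0, 'joint_pos': array([-1.2896,  0.314 ,  0.045 ,  1.3036,  0.    ,  1.4311]), 'qvel': array([-0.001 , -0.0018,  0.001 , -0.0005,  0.0011,  0.0007]), 'tau': array([ -0.0005, -48.0626,  29.8532,   0.0191,  -0.0002,  -0.    ]), 'tcp_pos': array([ 0.2347, -0.5244,  0.2414]), 'orientation': array([-0.0009,  0.9779,  0.2089, -0.    ]), 'wrist_force': array([ 0.0915, -0.3039,  0.5134]), 'ft_torque': array([ 0.0597,  0.0135, -0.0928]), 'grip_force': 0.0, 'finger_gap': 0.08548328321841148}
side 47.11386756058321 252.53363661087351 185.09683505872303 [[-0.9974 -0.0289  0.0654  0.4531]
 [-0.0688  0.636  -0.7686  1.096 ]
 [-0.0193 -0.7711 -0.6364  0.9968]
 [ 0.      0.      0.      1.    ]] ['color', 'fovy', 'cx', 'cy', 'world_from_camera', 'shot']
side module call [321.5 129.6] 0.75 [ 0.2929 -0.4839  0.    ]
side module call [283.1 156.1] 0.63 [ 0.4498 -0.2884  0.    ]
side module call [283.2 159.1] 0.85 [ 0.4492 -0.2688  0.    ]
side module call [318.6 132. ] 0.72 [ 0.3058 -0.465   0.    ]
side module_nose call [284.9 153.6] 0.72 [ 0.4432 -0.294   0.008 ]
side module_nose call [32
[... 1639 characters left out ...]
6 [ 0.4726 -0.2439  0.008 ]
top module_nose call [421.4 294.1] 0.73 [ 0.3057 -0.4954  0.008 ]
top jig call [186.8 209.3] 0.84 [0.5395 0.1406 0.    ]
top jig call [402.2 166.5] 0.71 [ 0.6577 -0.4638  0.    ]
top mouth call [187.5 207.9] 0.89 [0.5421 0.1368 0.012 ]
top mouth call [341.9 242.2] 0.57 [ 0.4462 -0.2839  0.012 ]
top contact_head call [184.4 208.9] 0.5 [0.5381 0.1432 0.025 ]
contact_head call it knows: deck, driver, flux, jig, meter, module, module_nose, mouth, red_driver, spare_module, spool
top spare_module call [351.7 193.3] 0.96 [ 0.5821 -0.3183  0.    ]
top spare_module call [186.3 209. ] 0.32 [0.5403 0.1419 0.    ]
top spare_module call [101.4 193.8] 0.4 [0.5838 0.3771 0.    ]
```

View pics/top0.png

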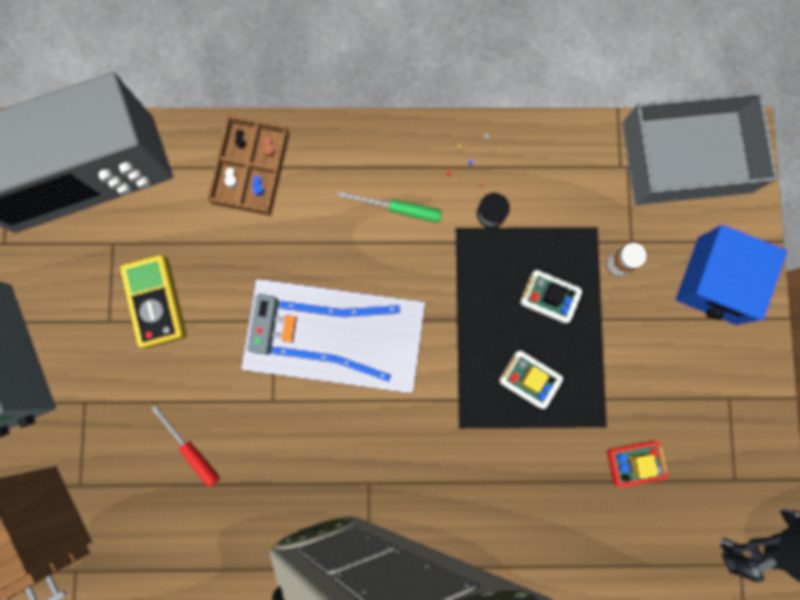

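View pics/side0.png

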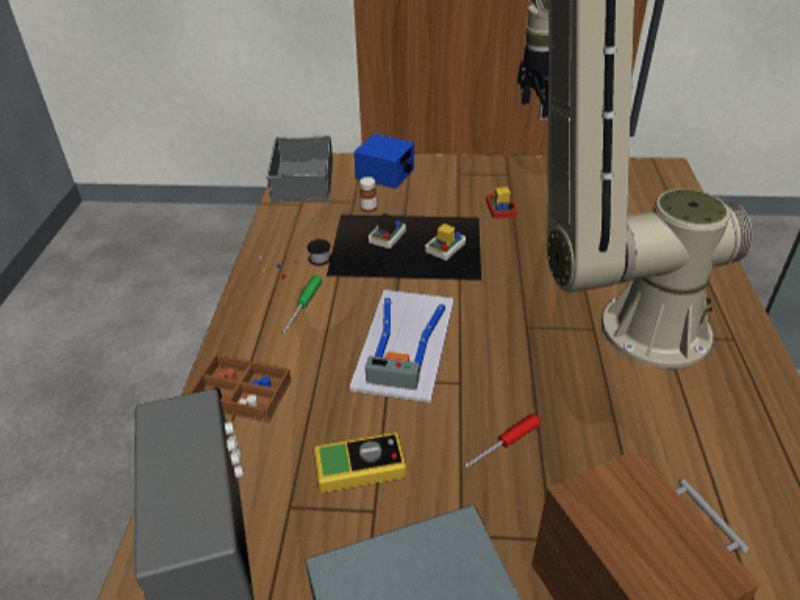

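```bash
cat >> h.py <<'E'
def rect(pic,mask,z):
    n,l,st,c=cv2.connectedComponentsWithStats(mask.astype(np.uint8)); i=1+np.argmax(st[1:,4])
    ys,xs=np.where(l==i); W=np.array([at(pic,(x,y),z)[:2] for x,y in zip(xs,ys)],np.float32)*1000
    (c,(w,h),a)=cv2.minAreaRect(cv2.convexHull(W)); 
    if w<h: w,h,a=h,w,a+90
    return np.round(c,1),round(w,1),round(h,1),round((a+90)%180-90,2)
def roi(pic,x0,x1,y0,y1):
    m=np.zeros(pic["color"].shape[:2],bool); m[y0:y1,x0:x1]=1; return m
E
python3 - <<'E'
from h import *
for n,dk,md in(("top",(145,280,170,260),(312,368,215,270)),("side",(218,300,180,265),(268,302,138,170))):
    p=read_camera(n); hsv=cv2.cvtColor(p["color"],cv2.COLOR_RGB2HSV); S,V=hsv[...,1],hsv[...,2]
    light=(S<50)&(V>130)
    # deck: erase blue rails by closing
    d=cv2.morphologyEx((light&roi(p,*dk)).astype(np.uint8),cv2.MORPH_CLOSE,np.ones((9,9)))
    print(n,"deck",rect(p,d,.012)); print("module",rect(p,light&roi(p,*md),.016 if n=="top" else .012))
    y=(abs(hsv[...,0].astype(int)-25)<7)&(S>130)&(V>120)&roi(p,*md); print("yellow",rect(p,y,.056),y.sum())
    o=(hsv[...,0]<16)&(S>150)&(V>150)&roi(p,*dk); print("orange",rect(p,o,.0375),o.sum())
    a=p["color"][dk[2]:dk[3],dk[0]:dk[1],::-1]; b=p["color"][md[2]:md[3],md[0]:md[1],::-1]
    c=np.hstack([cv2.resize(a,(400,400)),cv2.resize(b,(400,400))]); cv2.imwrite(f"pics/{n}1.png",c)
c=np.vstack([cv2.resize(cv2.imread(f"pics/{n}1.png"),(600,300)) for n in("top","side")]); cv2.imwrite("pics/z1.png",c)
E
```

```text
top deck (array([524. ,  66.6]), 302.9, 163.1, 81.77)
module (array([ 444.8, -277.1]), 94.0, 69.0, 57.54)
yellow (array([ 444. , -274.8]), 36.4, 33.3, -32.49) 173
orange (array([533.9, 141.2]), 39.0, 14.9, -8.6) 89
side deck (array([523.3,  70.5]), 309.4, 159.3, 81.9)
module (array([ 421.3, -262.8]), 101.7, 17.0, 56.83)
yellow (array([ 443.9, -253.6]), 83.9, 37.4, -89.8) 105
orange (array([533.7, 141.5]), 44.0, 13.8, -8.42) 52
```

View pics/z1.png

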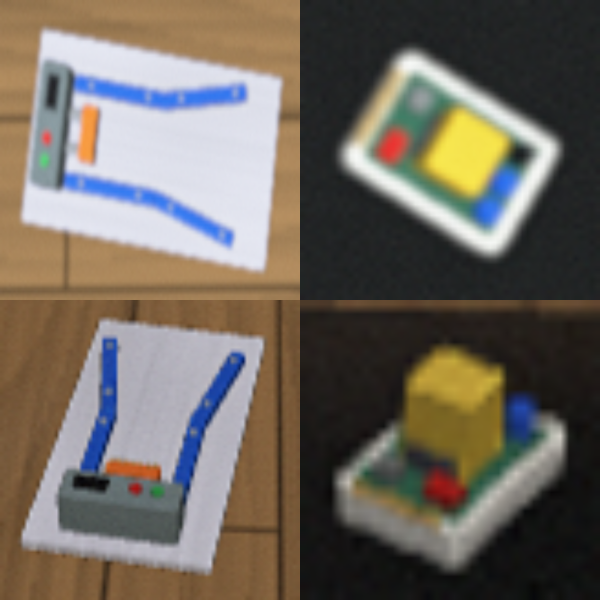

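The top view shows the yellow module at about (340,243) px of 512. Its brass edge is at the upper left, so it has yaw of about 57.5° and sits near (0.444, -0.276). The jig's mouth faces right and its head is on the left, with origin near (0.524, 0.067) and yaw 81.8°.

>>> jog_arm([
  {"slide": [292, -141, 90], "angular": [0, 0, -33.4], "fingers": 0},
  {"slide": [292, -141, 90], "angular": [0, 0, -33.4], "fingers": 0},
  {"slide": [292, -141, 90], "angular": [0, 0, -33.4], "fingers": 0},
  {"slide": [292, -141, 90], "angular": [0, 0, -33.4], "fingers": 0},
  {"slide": [292, -141, 90], "angular": [0, 0, -33.4], "fingers": 0},
  {"slide": [292, -141, 90], "angular": [0, 0, -33.4], "fingers": 0},
  {"slide": [292, -141, 90], "angular": [0, 0, -33.4], "fingers": 0},
  {"slide": [292, -141, 90], "angular": [0, 0, -33.4], "fingers": 0},
  {"slide": [292, -141, 90], "angular": [0, 0, -33.4], "fingers": 0},
  {"slide": [292, -141, 90], "angular": [0, 0, -33.4], "fingers": 0},
])

```text
clock: 2.13
tcp_pos: [0.4446, -0.2745, 0.1516]
orientation: [-0.001, 0.876, 0.483, -0.0]
wrist_force: [-1.2, -1.1, -0.7]
finger_gap: 0.0854
grip_force: 0.0
```

>>> jog_arm([
  {"fingers": 0},
  {"fingers": 0},
  {"fingers": 0},
])

```text
schema error: expected keys fingers, slide, angular
```

Run:
```python
from h import *
s=get_state(); print(s["tcp_pos"],s["orientation"],s["wrist_force"])
o=s["tcp_pos"]
p=read_camera("side"); q=read_camera("top")
# predicted pixels of module yellow box top centre
def px(pic,w):
    T=np.linalg.inv(np.array(pic["world_from_camera"])); c=T[:3,:3]@w+T[:3,3]; f=192/np.tan(np.radians(pic["fovy"])/2); return [pic["cx"]+f*c[0]/c[2],pic["cy"]+f*c[1]/c[2]]
ims=[]
for pic,(x0,y0) in((p,(245,105)),(q,(300,200))):
    im=cv2.resize(pic["color"][y0:y0+75,x0:x0+75,::-1],(400,400),interpolation=cv2.INTER_CUBIC)
    c=np.array([.444,-.276]); a=np.radians(57.5); R=np.array([[np.cos(a),-np.sin(a)],[np.sin(a),np.cos(a)]])
    for hx,hy,z,col in((15,17,.056,(255,0,255)),(45,32,.016,(0,255,0)),(45,32,0,(255,255,0))):
        P=[px(pic,np.r_[c+R@np.array([u*hx,v*hy])/1000,z]) for u,v in((1,1),(1,-1),(-1,-1),(-1,1))]
        cv2.polylines(im,[((np.array(P)-[x0,y0]+.5)*400/75).astype(int)],True,col,1)
    ims.append(im)
cv2.imwrite("pics/z2.png",np.hstack(ims))
```

```text
[ 0.44460379 -0.27451779  0.15156988] [-7.29745072e-04  8.75529049e-01  4.83164839e-01 -3.00359171e-04] [-1.17061852 -1.05564435 -0.72246878]
```

View pics/z2.png

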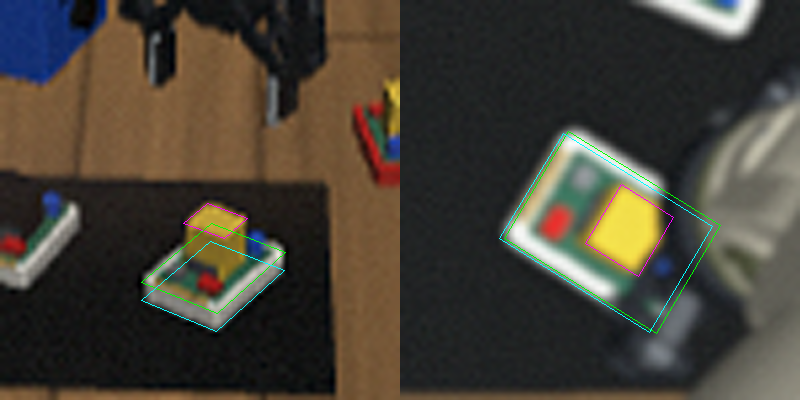

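The overlay fits in both views: side box at about (215,220) and top box at about (625,230) in the crop. I'm going down to grasp.

>>> jog_arm([
  {"slide": [-1, 0, 40], "angular": [0, 0, 0], "fingers": 0},
  {"slide": [-1, 0, 80], "angular": [0, 0, 0], "fingers": 0},
  {"slide": [-1, 0, 100], "angular": [0, 0, 0], "fingers": 0},
  {"slide": [-1, 0, 110], "angular": [0, 0, 0], "fingers": 0},
  {"slide": [-1, 0, 115], "angular": [0, 0, 0], "fingers": 0},
  {"slide": [-1, 0, 115], "angular": [0, 0, 0], "fingers": 0},
  {"slide": [-1, 0, 115], "angular": [0, 0, 0], "fingers": 0},
])

```text
clock: 2.82
tcp_pos: [0.4439, -0.2793, 0.0387]
orientation: [0.001, 0.877, 0.481, 0.0]
wrist_force: [0.9, 1.2, 1.2]
finger_gap: 0.0851
grip_force: 0.0
```

>>> jog_arm([
  {"slide": [0, 0, 0], "angular": [0, 0, 0], "fingers": 0.3},
  {"slide": [0, 0, 0], "angular": [0, 0, 0], "fingers": 0.4},
  {"slide": [0, 0, 0], "angular": [0, 0, 0], "fingers": 0.5},
  {"slide": [0, 0, 0], "angular": [0, 0, 0], "fingers": 0.6},
  {"slide": [0, 0, 0], "angular": [0, 0, 0], "fingers": 0.8},
  {"slide": [0, 0, 0], "angular": [0, 0, 0], "fingers": 1},
  {"slide": [0, 0, 0], "angular": [0, 0, 0], "fingers": 1},
  {"slide": [0, 0, 0], "angular": [0, 0, 0], "fingers": 1},
  {"slide": [0, 0, 0], "angular": [0, 0, 0], "fingers": 1},
  {"slide": [0, 0, 0], "angular": [0, 0, 0], "fingers": 1},
], squeeze=35)

```text
clock: 3.65
tcp_pos: [0.4438, -0.2781, 0.0381]
orientation: [0.001, 0.877, 0.481, 0.0]
wrist_force: [0.3, -0.2, 6.4]
finger_gap: 0.0334
grip_force: 37.1
```

>>> jog_arm([
  {"slide": [0, 0, -5], "angular": [0, 0, 0], "fingers": 1},
  {"slide": [0, 0, -15], "angular": [0, 0, 0], "fingers": 1},
  {"slide": [0, 0, -35], "angular": [0, 0, 0], "fingers": 1},
  {"slide": [0, 0, -55], "angular": [0, 0, 0], "fingers": 1},
  {"slide": [0, 0, -65], "angular": [0, 0, 0], "fingers": 1},
  {"slide": [0, 0, -70], "angular": [0, 0, 0], "fingers": 1},
  {"slide": [0, 0, -70], "angular": [0, 0, 0], "fingers": 1},
  {"slide": [0, 0, -70], "angular": [0, 0, 0], "fingers": 1},
])

```text
clock: 4.32
tcp_pos: [0.443, -0.2775, 0.1069]
orientation: [-0.0, 0.877, 0.481, -0.0]
wrist_force: [-0.2, 0.8, -3.4]
finger_gap: 0.0335
grip_force: 36.1
```

```bash
cat >> h.py <<'E'
from scipy.spatial.transform import Rotation as Ro
JO=np.array([.524,.067]); JY=81.8
def jig(w): a=np.radians(JY); d=np.array(w)[:2]-JO; return np.array([d@[np.cos(a),np.sin(a)],d@[-np.sin(a),np.cos(a)]])*1000
def jw(x,y,z): a=np.radians(JY); return np.r_[JO+(x*np.array([np.cos(a),np.sin(a)])+y*np.array([-np.sin(a),np.cos(a)]))/1000,z]
def go(w,yaw=JY):
    s=get_state(); q=s["orientation"]; R=Ro.from_quat([q[1],q[2],q[3],q[0]])
    T=Ro.from_euler("z",yaw,degrees=True)*Ro.from_euler("x",180,degrees=True)
    print("tcp",s["tcp_pos"].round(4),"F",s["wrist_force"].round(1),"gap",s["finger_gap"],"t",s["clock"])
    print("slide",(R.inv().apply(np.array(w)-s["tcp_pos"])*1000).round(1),"ang",(R.inv()*T).as_rotvec(degrees=True).round(2),"jig",jig(s["tcp_pos"]).round(1))
E
python3 -c "
from h import *
go(jw(-94,0,.109))"
```

```text
tcp [ 0.443  -0.2775  0.1069] F [-0.2  0.8 -3.4] gap 0.03352746663801712 t 4.3167
slide [248.4 -78.1  -2.1] ang [-2.000e-02 -1.000e-02 -2.429e+01] jig [-352.6   31. ]
```

>>> jog_arm([
  {"slide": [15, -5, 0], "angular": [0, 0, -2], "fingers": 1},
  {"slide": [45, -14, 0], "angular": [0, 0, -5], "fingers": 1},
  {"slide": [80, -25, 0], "angular": [0, 0, -9], "fingers": 1},
  {"slide": [115, -36, 0], "angular": [0, 0, -13], "fingers": 1},
  {"slide": [150, -47, 0], "angular": [0, 0, -16], "fingers": 1},
  {"slide": [185, -58, 0], "angular": [0, 0, -19], "fingers": 1},
  {"slide": [215, -68, 0], "angular": [0, 0, -22], "fingers": 1},
  {"slide": [237, -75, 0], "angular": [0, 0, -24.3], "fingers": 1},
  {"slide": [248.4, -78.1, 0], "angular": [0, 0, -24.3], "fingers": 1},
  {"slide": [248.4, -78.1, 0], "angular": [0, 0, -24.3], "fingers": 1},
])

```text
clock: 5.15
tcp_pos: [0.5105, -0.024, 0.1061]
orientation: [-0.001, 0.755, 0.656, -0.0]
wrist_force: [-0.8, 0.2, -3.1]
finger_gap: 0.0336
grip_force: 36.0
```

Run:
```python
from h import *
go(jw(-94,0,.055))
p=read_camera("side"); q=read_camera("top")
a=cv2.resize(p["color"][165:265,200:310,::-1],(440,400),interpolation=cv2.INTER_CUBIC)
b=cv2.resize(q["color"][160:260,140:300,::-1],(340,400)) if 0 else cv2.resize(q["color"][165:265,190:280,::-1],(360,400),interpolation=cv2.INTER_CUBIC)
cv2.imwrite("pics/z3.png",np.hstack([a,b]))
```

```text
tcp [ 0.5105 -0.024   0.1061] F [-0.8  0.2 -3.1] gap 0.0335915842558419 t 5.15
slide [-2.   0.5 51.1] ang [-0.11 -0.03  0.17] jig [-92.    0.4]
```

View pics/z3.png

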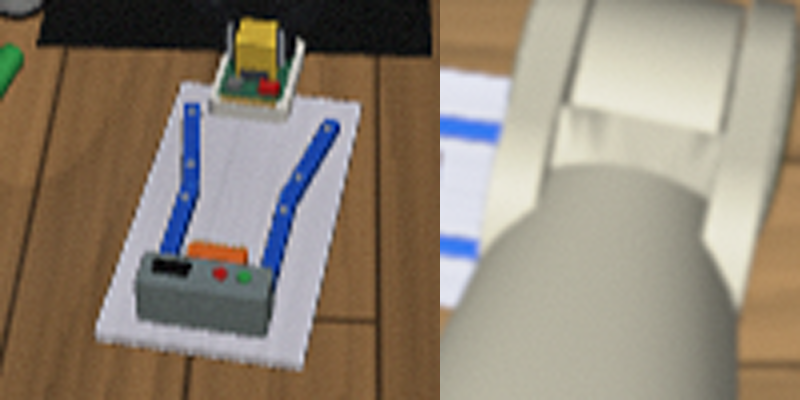

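The module is held level with its brass edge towards the head (side crop, about (255,70)), centred over the mouth. I'm lowering it now.

>>> jog_arm([
  {"slide": [-1, 0, 15], "angular": [0, 0, 0], "fingers": 1},
  {"slide": [-2, 0, 30], "angular": [0, 0, 0], "fingers": 1},
  {"slide": [-2, 0, 41], "angular": [0, 0, 0], "fingers": 1},
  {"slide": [-2, 0, 47], "angular": [0, 0, 0], "fingers": 1},
  {"slide": [-2, 0, 50], "angular": [0, 0, 0], "fingers": 1},
  {"slide": [-2, 0, 51], "angular": [0, 0, 0], "fingers": 1},
  {"slide": [-2, 0, 52], "angular": [0, 0, 0], "fingers": 1},
  {"slide": [-2, 0, 53], "angular": [0, 0, 0], "fingers": 1},
  {"slide": [-2, 0, 53], "angular": [0, 0, 0], "fingers": 1},
])

```text
clock: 6.0
tcp_pos: [0.5109, -0.0285, 0.0547]
orientation: [0.0, 0.756, 0.655, 0.0]
wrist_force: [0.3, -0.4, -1.2]
finger_gap: 0.0337
grip_force: 36.1
```

>>> jog_arm([
  {"slide": [0, 0, 0.5], "angular": [0, 0, 0], "fingers": 1},
  {"slide": [0, 0, 1], "angular": [0, 0, 0], "fingers": 1},
  {"slide": [0, 0, 1], "angular": [0, 0, 0], "fingers": 1},
])

```text
clock: 6.25
tcp_pos: [0.5106, -0.0282, 0.0534]
orientation: [0.0, 0.756, 0.655, 0.0]
wrist_force: [-0.3, -0.8, -2.3]
finger_gap: 0.0336
grip_force: 36.1
```

>>> jog_arm([
  {"slide": [0, 0, 0.7], "angular": [0, 0, 0], "fingers": 1},
  {"slide": [0, 0, 1.4], "angular": [0, 0, 0], "fingers": 1},
  {"slide": [0, 0, 2], "angular": [0, 0, 0], "fingers": 1},
  {"slide": [0, 0, 2], "angular": [0, 0, 0], "fingers": 1},
  {"slide": [0, 0, 2], "angular": [0, 0, 0], "fingers": 1},
])

```text
clock: 6.67
tcp_pos: [0.5105, -0.0282, 0.0512]
orientation: [-0.0, 0.756, 0.655, -0.0]
wrist_force: [-0.2, -0.4, -1.7]
finger_gap: 0.0332
grip_force: 36.1
```

>>> jog_arm([
  {"slide": [0, 0, 0.5], "angular": [0, 0, 0], "fingers": 1},
  {"slide": [0, 0, 1], "angular": [0, 0, 0], "fingers": 1},
  {"slide": [0, 0, 1], "angular": [0, 0, 0], "fingers": 1},
])

```text
clock: 6.92
tcp_pos: [0.5105, -0.0283, 0.0502]
orientation: [-0.0, 0.756, 0.655, -0.0]
wrist_force: [0.3, 0.8, -2.9]
finger_gap: 0.0335
grip_force: 36.1
```

>>> jog_arm([
  {"slide": [0, 0, 0.5], "angular": [0, 0, 0], "fingers": 1},
  {"slide": [0, 0, 1], "angular": [0, 0, 0], "fingers": 1},
  {"slide": [0, 0, 1], "angular": [0, 0, 0], "fingers": 1},
])

```text
clock: 7.17
tcp_pos: [0.5105, -0.0283, 0.0501]
orientation: [0.0, 0.756, 0.655, 0.0]
wrist_force: [-3.5, 1.3, 4.9]
finger_gap: 0.0333
grip_force: 36.9
```

>>> jog_arm([
  {"slide": [0, 0, 0.5], "angular": [0, 0, 0], "fingers": 1},
  {"slide": [0, 0, 0.5], "angular": [0, 0, 0], "fingers": 1},
  {"slide": [0, 0, 0.5], "angular": [0, 0, 0], "fingers": 1},
])

```text
clock: 7.42
tcp_pos: [0.5105, -0.0283, 0.0501]
orientation: [0.0, 0.756, 0.655, 0.0]
wrist_force: [-4.5, 1.3, 8.9]
finger_gap: 0.0334
grip_force: 37.5
```

>>> jog_arm([
  {"slide": [0, 0, -1], "angular": [0, 0, 0], "fingers": 0.5},
  {"slide": [0, 0, -1], "angular": [0, 0, 0], "fingers": 0.4},
  {"slide": [0, 0, -1], "angular": [0, 0, 0], "fingers": 0.3},
  {"slide": [0, 0, -1], "angular": [0, 0, 0], "fingers": 0.3},
  {"slide": [0, 0, -1], "angular": [0, 0, 0], "fingers": 0.3},
  {"slide": [0, 0, -1], "angular": [0, 0, 0], "fingers": 0.3},
])

```text
clock: 7.92
tcp_pos: [0.5105, -0.0283, 0.0496]
orientation: [-0.0, 0.756, 0.655, -0.0]
wrist_force: [0.0, -0.5, -0.0]
finger_gap: 0.0598
grip_force: 0.0
```

>>> jog_arm([
  {"slide": [0, 0, -10], "angular": [0, 0, 0], "fingers": 0.3},
  {"slide": [0, 0, -30], "angular": [0, 0, 0], "fingers": 0.3},
  {"slide": [0, 0, -60], "angular": [0, 0, 0], "fingers": 0.3},
  {"slide": [-40, 0, -70], "angular": [0, 0, 0], "fingers": 0.6},
  {"slide": [-75, 0, -70], "angular": [0, 0, 0], "fingers": 1},
  {"slide": [-85, 0, -70], "angular": [0, 0, 0], "fingers": 1},
  {"slide": [-85, 0, -70], "angular": [0, 0, 0], "fingers": 1},
  {"slide": [-85, 0, -70], "angular": [0, 0, 0], "fingers": 1},
])

```text
clock: 8.58
tcp_pos: [0.4981, -0.1126, 0.12]
orientation: [-0.0, 0.756, 0.654, 0.0]
wrist_force: [-1.5, 0.2, -0.5]
finger_gap: 0.0007
grip_force: 0.0
```

Run:
```python
from h import *
p=read_camera("side"); q=read_camera("top")
go(jw(-165,0,.036))
for n,pic in(("side",p),("top",q)):
    for t,z in(("module",.012),("module_nose",.02)):
        for r in tip_of(t,pic)[:3]: print(n,t,r["p"],jig(at(pic,r["point"],z)).round(1))
a=cv2.resize(p["color"][165:265,200:310,::-1],(440,400),interpolation=cv2.INTER_CUBIC)
b=cv2.resize(q["color"][165:265,140:300,::-1],(360,225),interpolation=cv2.INTER_CUBIC)
cv2.imwrite("pics/z4.png",np.hstack([a,np.pad(b,((0,175),(0,0),(0,0)))]))
```

```text
tcp [ 0.4981 -0.1115  0.1196] F [ 0.3 -0.3 -0.3] gap 0.00014074002404644863 t 8.6833
slide [15.4  0.3 83.6] ang [-0.05 -0.03  0.03] jig [-180.4    0.2]
side module 0.77 [-89.2  -3. ]
side module 0.52 [-541.6  143.6]
side module_nose 0.87 [-54.5  10.6]
side module_nose 0.64 [-594.   136.3]
side module_nose 0.51 [-338.5 -114.1]
top module 0.76 [-97.    3.5]
top module 0.56 [-546.9  136.8]
top module 0.25 [-60.  -12.7]
top module_nose 0.97 [-57.6  -2.5]
top module_nose 0.67 [-581.   130.6]
top module_nose 0.29 [-247.3 -259.3]
```

View pics/z4.png

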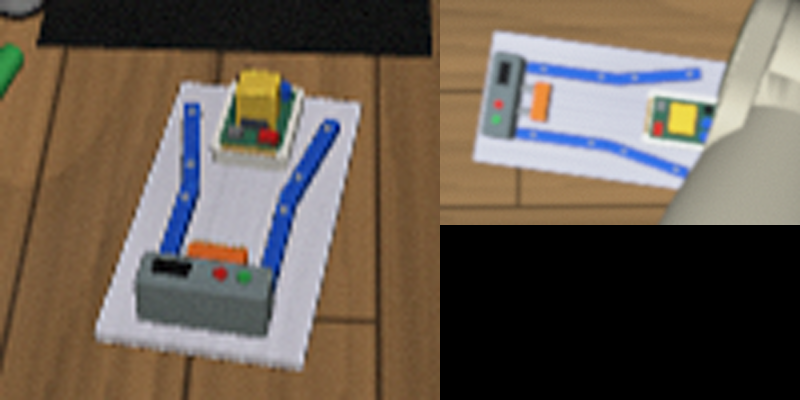

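The module lies flat in the mouth, nose to the head, with its rear near jig x = -140. I'm lowering the shut fingers behind it.

>>> jog_arm([
  {"slide": [0, 0, 30], "angular": [0, 0, 0], "fingers": 1},
  {"slide": [0, 0, 60], "angular": [0, 0, 0], "fingers": 1},
  {"slide": [0, 0, 80], "angular": [0, 0, 0], "fingers": 1},
  {"slide": [0, 0, 90], "angular": [0, 0, 0], "fingers": 1},
  {"slide": [0, 0, 92], "angular": [0, 0, 0], "fingers": 1},
  {"slide": [0, 0, 92], "angular": [0, 0, 0], "fingers": 1},
  {"slide": [0, 0, 92], "angular": [0, 0, 0], "fingers": 1},
  {"slide": [0, 0, 92], "angular": [0, 0, 0], "fingers": 1},
])

```text
clock: 9.55
tcp_pos: [0.4997, -0.1128, 0.0292]
orientation: [0.001, 0.756, 0.655, 0.001]
wrist_force: [0.2, -0.1, -0.3]
finger_gap: 0.0003
grip_force: 0.0
```

>>> jog_arm([
  {"slide": [3, 0, 0], "angular": [0, 0, 0], "fingers": 1},
  {"slide": [6, 0, 0], "angular": [0, 0, 0], "fingers": 1},
  {"slide": [9, 0, 0], "angular": [0, 0, 0], "fingers": 1},
  {"slide": [12, 0, 0], "angular": [0, 0, 0], "fingers": 1},
  {"slide": [15, 0, 0], "angular": [0, 0, 0], "fingers": 1},
  {"slide": [18, 0, 0], "angular": [0, 0, 0], "fingers": 1},
  {"slide": [20, 0, 0], "angular": [0, 0, 0], "fingers": 1},
  {"slide": [20, 0, 0], "angular": [0, 0, 0], "fingers": 1},
])

```text
clock: 10.22
tcp_pos: [0.5012, -0.0921, 0.0277]
orientation: [-0.0, 0.756, 0.655, -0.0]
wrist_force: [-0.1, 0.5, -0.4]
finger_gap: 0.0001
grip_force: 0.0
```

>>> jog_arm([
  {"slide": [2, 0, 0], "angular": [0, 0, 0], "fingers": 1},
  {"slide": [4, 0, 0], "angular": [0, 0, 0], "fingers": 1},
  {"slide": [6, 0, 0], "angular": [0, 0, 0], "fingers": 1},
  {"slide": [8, 0, 0], "angular": [0, 0, 0], "fingers": 1},
  {"slide": [10, 0, 0], "angular": [0, 0, 0], "fingers": 1},
  {"slide": [12, 0, 0], "angular": [0, 0, 0], "fingers": 1},
  {"slide": [14, 0, 0], "angular": [0, 0, 0], "fingers": 1},
  {"slide": [16, 0, 0], "angular": [0, 0, 0], "fingers": 1},
  {"slide": [18, 0, 0], "angular": [0, 0, 0], "fingers": 1},
  {"slide": [20, 0, 0], "angular": [0, 0, 0], "fingers": 1},
])

```text
clock: 11.05
tcp_pos: [0.5041, -0.0727, 0.0278]
orientation: [0.0, 0.756, 0.655, -0.0]
wrist_force: [-0.3, -1.3, -0.5]
finger_gap: 0.0001
grip_force: 0.6
```

>>> jog_arm([
  {"slide": [2, 0, 0], "angular": [0, 0, 0], "fingers": 1},
  {"slide": [4, 0, 0], "angular": [0, 0, 0], "fingers": 1},
  {"slide": [6, 0, 0], "angular": [0, 0, 0], "fingers": 1},
  {"slide": [8, 0, 0], "angular": [0, 0, 0], "fingers": 1},
  {"slide": [10, 0, 0], "angular": [0, 0, 0], "fingers": 1},
  {"slide": [12, 0, 0], "angular": [0, 0, 0], "fingers": 1},
  {"slide": [14, 0, 0], "angular": [0, 0, 0], "fingers": 1},
  {"slide": [16, 0, 0], "angular": [0, 0, 0], "fingers": 1},
  {"slide": [18, 0, 0], "angular": [0, 0, 0], "fingers": 1},
  {"slide": [20, 0, 0], "angular": [0, 0, 0], "fingers": 1},
])

```text
clock: 11.88
tcp_pos: [0.507, -0.0528, 0.0278]
orientation: [0.0, 0.756, 0.655, -0.0]
wrist_force: [-0.9, -0.8, -0.3]
finger_gap: 0.0001
grip_force: 0.6
```

Run:
```python
from h import *
p=read_camera("side"); q=read_camera("top")
go(jw(-120,0,.028))
for n,pic in(("side",p),("top",q)):
    for t,z in(("module",.012),("module_nose",.02)):
        for r in tip_of(t,pic)[:1]: print(n,t,r["p"],jig(at(pic,r["point"],z)).round(1))
a=cv2.resize(p["color"][165:265,200:310,::-1],(440,400),interpolation=cv2.INTER_CUBIC)
b=cv2.resize(q["color"][165:265,140:300,::-1],(360,225),interpolation=cv2.INTER_CUBIC)
cv2.imwrite("pics/z5.png",np.hstack([a,np.pad(b,((0,175),(0,0),(0,0)))]))
```

```text
tcp [ 0.507  -0.0525  0.0278] F [-0.5  0.1  0.2] gap -0.00031875778859586393 t 11.9833
slide [ 0.7 -0.3 -0.2] ang [ 0.   -0.03  0.04] jig [-120.7   -0.3]
side module 0.86 [-65.1  -2.3]
side module_nose 0.76 [-579.3  130.3]
top module 0.74 [-551.6  147. ]
top module_nose 0.82 [-580.   134.1]
```

View pics/z5.png

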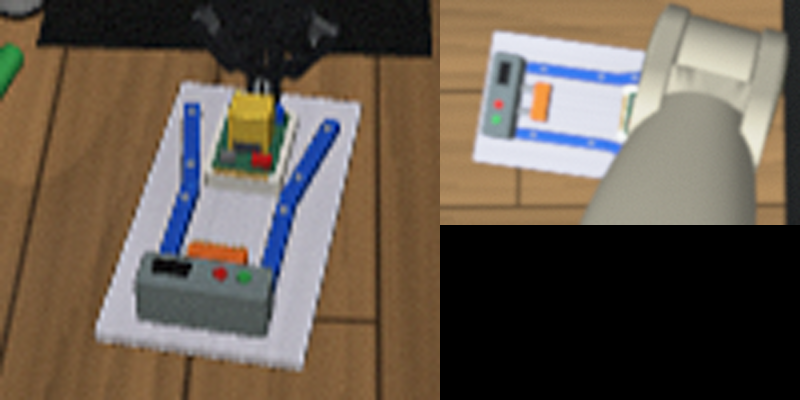

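The push is straight: the side crop shows the module at about (255,130), with its nose just before the nest. I'm continuing.

>>> jog_arm([
  {"slide": [1.5, 0, 0], "angular": [0, 0, 0], "fingers": 1},
  {"slide": [3, 0, 0], "angular": [0, 0, 0], "fingers": 1},
  {"slide": [4.5, 0, 0], "angular": [0, 0, 0], "fingers": 1},
  {"slide": [6, 0, 0], "angular": [0, 0, 0], "fingers": 1},
  {"slide": [7.5, 0, 0], "angular": [0, 0, 0], "fingers": 1},
  {"slide": [9, 0, 0], "angular": [0, 0, 0], "fingers": 1},
  {"slide": [10.5, 0, 0], "angular": [0, 0, 0], "fingers": 1},
  {"slide": [12, 0, 0], "angular": [0, 0, 0], "fingers": 1},
  {"slide": [13.5, 0, 0], "angular": [0, 0, 0], "fingers": 1},
  {"slide": [15, 0, 0], "angular": [0, 0, 0], "fingers": 1},
])

```text
clock: 13.02
tcp_pos: [0.5092, -0.0381, 0.0278]
orientation: [0.0, 0.756, 0.655, -0.0]
wrist_force: [-0.2, -2.8, 0.6]
finger_gap: -0.0004
grip_force: 0.9
```

>>> jog_arm([
  {"slide": [1.5, 0, 0], "angular": [0, 0, 0], "fingers": 1},
  {"slide": [3, 0, 0], "angular": [0, 0, 0], "fingers": 1},
  {"slide": [4.5, 0, 0], "angular": [0, 0, 0], "fingers": 1},
  {"slide": [6, 0, 0], "angular": [0, 0, 0], "fingers": 1},
  {"slide": [7.5, 0, 0], "angular": [0, 0, 0], "fingers": 1},
  {"slide": [9, 0, 0], "angular": [0, 0, 0], "fingers": 1},
  {"slide": [10.5, 0, 0], "angular": [0, 0, 0], "fingers": 1},
  {"slide": [12, 0, 0], "angular": [0, 0, 0], "fingers": 1},
  {"slide": [13.5, 0, 0], "angular": [0, 0, 0], "fingers": 1},
  {"slide": [15, 0, 0], "angular": [0, 0, 0], "fingers": 1},
])

```text
clock: 13.85
tcp_pos: [0.5113, -0.0232, 0.0278]
orientation: [0.0, 0.756, 0.655, -0.0]
wrist_force: [-0.6, -1.8, 1.0]
finger_gap: 0.0
grip_force: 1.1
```

>>> jog_arm([
  {"slide": [2, 0, 0], "angular": [0, 0, 0], "fingers": 1},
  {"slide": [4, 0, 0], "angular": [0, 0, 0], "fingers": 1},
  {"slide": [6, 0, 0], "angular": [0, 0, 0], "fingers": 1},
  {"slide": [8, 0, 0], "angular": [0, 0, 0], "fingers": 1},
  {"slide": [10, 0, 0], "angular": [0, 0, 0], "fingers": 1},
  {"slide": [12, 0, 0], "angular": [0, 0, 0], "fingers": 1},
  {"slide": [14, 0, 0], "angular": [0, 0, 0], "fingers": 1},
  {"slide": [16, 0, 0], "angular": [0, 0, 0], "fingers": 1},
  {"slide": [18, 0, 0], "angular": [0, 0, 0], "fingers": 1},
  {"slide": [20, 0, 0], "angular": [0, 0, 0], "fingers": 1},
])

```text
clock: 14.68
tcp_pos: [0.5141, -0.0034, 0.0278]
orientation: [0.0, 0.756, 0.655, -0.0]
wrist_force: [-0.2, -2.3, 1.4]
finger_gap: 0.0
grip_force: 1.3
```

>>> jog_arm([
  {"slide": [1.5, 0, 0], "angular": [0, 0, 0], "fingers": 1},
  {"slide": [3, 0, 0], "angular": [0, 0, 0], "fingers": 1},
  {"slide": [4.5, 0, 0], "angular": [0, 0, 0], "fingers": 1},
  {"slide": [6, 0, 0], "angular": [0, 0, 0], "fingers": 1},
  {"slide": [7.5, 0, 0], "angular": [0, 0, 0], "fingers": 1},
  {"slide": [9, 0, 0], "angular": [0, 0, 0], "fingers": 1},
  {"slide": [10.5, 0, 0], "angular": [0, 0, 0], "fingers": 1},
  {"slide": [12, 0, 0], "angular": [0, 0, 0], "fingers": 1},
  {"slide": [13.5, 0, 0], "angular": [0, 0, 0], "fingers": 1},
  {"slide": [15, 0, 0], "angular": [0, 0, 0], "fingers": 1},
])

```text
clock: 15.52
tcp_pos: [0.5163, 0.0114, 0.0278]
orientation: [0.0, 0.756, 0.655, -0.0]
wrist_force: [-1.4, -2.2, 1.7]
finger_gap: 0.0001
grip_force: 1.4
```

>>> jog_arm([
  {"slide": [1, 0, 0], "angular": [0, 0, 0], "fingers": 1},
  {"slide": [2, 0, 0], "angular": [0, 0, 0], "fingers": 1},
  {"slide": [3, 0, 0], "angular": [0, 0, 0], "fingers": 1},
  {"slide": [4, 0, 0], "angular": [0, 0, 0], "fingers": 1},
  {"slide": [5, 0, 0], "angular": [0, 0, 0], "fingers": 1},
  {"slide": [6, 0, 0], "angular": [0, 0, 0], "fingers": 1},
  {"slide": [7, 0, 0], "angular": [0, 0, 0], "fingers": 1},
  {"slide": [8, 0, 0], "angular": [0, 0, 0], "fingers": 1},
  {"slide": [9, 0, 0], "angular": [0, 0, 0], "fingers": 1},
  {"slide": [10, 0, 0], "angular": [0, 0, 0], "fingers": 1},
])

```text
clock: 16.35
tcp_pos: [0.5177, 0.0213, 0.0278]
orientation: [0.0, 0.756, 0.655, -0.0]
wrist_force: [-0.1, -3.5, 1.4]
finger_gap: -0.0001
grip_force: 1.5
```

>>> jog_arm([
  {"slide": [0.7, 0, 0], "angular": [0, 0, 0], "fingers": 1},
  {"slide": [1.4, 0, 0], "angular": [0, 0, 0], "fingers": 1},
  {"slide": [2.1, 0, 0], "angular": [0, 0, 0], "fingers": 1},
  {"slide": [2.8, 0, 0], "angular": [0, 0, 0], "fingers": 1},
  {"slide": [3.5, 0, 0], "angular": [0, 0, 0], "fingers": 1},
  {"slide": [4.2, 0, 0], "angular": [0, 0, 0], "fingers": 1},
  {"slide": [4.9, 0, 0], "angular": [0, 0, 0], "fingers": 1},
  {"slide": [5.6, 0, 0], "angular": [0, 0, 0], "fingers": 1},
  {"slide": [6.3, 0, 0], "angular": [0, 0, 0], "fingers": 1},
  {"slide": [7, 0, 0], "angular": [0, 0, 0], "fingers": 1},
])

```text
clock: 17.18
tcp_pos: [0.5187, 0.0282, 0.0278]
orientation: [0.0, 0.756, 0.655, -0.0]
wrist_force: [0.6, -2.6, 2.3]
finger_gap: 0.0002
grip_force: 1.6
```

>>> jog_arm([
  {"slide": [0.7, 0, 0], "angular": [0, 0, 0], "fingers": 1},
  {"slide": [1.4, 0, 0], "angular": [0, 0, 0], "fingers": 1},
  {"slide": [2.1, 0, 0], "angular": [0, 0, 0], "fingers": 1},
  {"slide": [2.8, 0, 0], "angular": [0, 0, 0], "fingers": 1},
  {"slide": [3.5, 0, 0], "angular": [0, 0, 0], "fingers": 1},
  {"slide": [4.2, 0, 0], "angular": [0, 0, 0], "fingers": 1},
  {"slide": [4.9, 0, 0], "angular": [0, 0, 0], "fingers": 1},
  {"slide": [5.6, 0, 0], "angular": [0, 0, 0], "fingers": 1},
  {"slide": [6.3, 0, 0], "angular": [0, 0, 0], "fingers": 1},
  {"slide": [7, 0, 0], "angular": [0, 0, 0], "fingers": 1},
])

```text
clock: 18.02
tcp_pos: [0.5196, 0.0338, 0.0278]
orientation: [0.001, 0.756, 0.655, -0.001]
wrist_force: [-1.3, -8.5, 3.9]
finger_gap: -0.0001
grip_force: 4.4
```

>>> jog_arm([
  {"slide": [0.5, 0, 0], "angular": [0, 0, 0], "fingers": 1},
  {"slide": [1, 0, 0], "angular": [0, 0, 0], "fingers": 1},
  {"slide": [1.5, 0, 0], "angular": [0, 0, 0], "fingers": 1},
  {"slide": [2, 0, 0], "angular": [0, 0, 0], "fingers": 1},
  {"slide": [2.5, 0, 0], "angular": [0, 0, 0], "fingers": 1},
  {"slide": [3, 0, 0], "angular": [0, 0, 0], "fingers": 1},
  {"slide": [3.5, 0, 0], "angular": [0, 0, 0], "fingers": 1},
  {"slide": [4, 0, 0], "angular": [0, 0, 0], "fingers": 1},
])

```text
clock: 18.68
tcp_pos: [0.5201, 0.0375, 0.0278]
orientation: [0.001, 0.756, 0.654, -0.001]
wrist_force: [-1.2, -8.8, 4.1]
finger_gap: 0.0002
grip_force: 4.5
```

>>> jog_arm([
  {"slide": [0.4, 0, 0], "angular": [0, 0, 0], "fingers": 1},
  {"slide": [0.8, 0, 0], "angular": [0, 0, 0], "fingers": 1},
  {"slide": [1.2, 0, 0], "angular": [0, 0, 0], "fingers": 1},
  {"slide": [1.6, 0, 0], "angular": [0, 0, 0], "fingers": 1},
  {"slide": [2, 0, 0], "angular": [0, 0, 0], "fingers": 1},
  {"slide": [2.4, 0, 0], "angular": [0, 0, 0], "fingers": 1},
  {"slide": [2.8, 0, 0], "angular": [0, 0, 0], "fingers": 1},
])

```text
clock: 19.27
tcp_pos: [0.5205, 0.0403, 0.0278]
orientation: [0.001, 0.756, 0.654, -0.001]
wrist_force: [-0.8, -8.8, 3.5]
finger_gap: 0.0002
grip_force: 4.5
```

Run:
```python
from h import *
p=read_camera("side")
go(jw(-22,0,.0278))
for t,z in(("module",.012),("module_nose",.02)):
    for r in tip_of(t,p)[:1]: print(t,r["p"],jig(at(p,r["point"],z)).round(1))
hsv=cv2.cvtColor(p["color"],cv2.COLOR_RGB2HSV)
cv2.imwrite("pics/z6.png",cv2.resize(p["color"][195:255,220:290,::-1],(700,600),interpolation=cv2.INTER_CUBIC))
```

```text
tcp [0.5205 0.0404 0.0278] F [-1.2 -8.7  2.9] gap 3.87846351061364e-05 t 19.3167
slide [ 4.9 -0.3 -0. ] ang [ 0.    0.19 -0.05] jig [-26.9  -0.3]
module 0.69 [-547.9  144.2]
module_nose 0.86 [71.2  4.9]
```

View pics/z6.png

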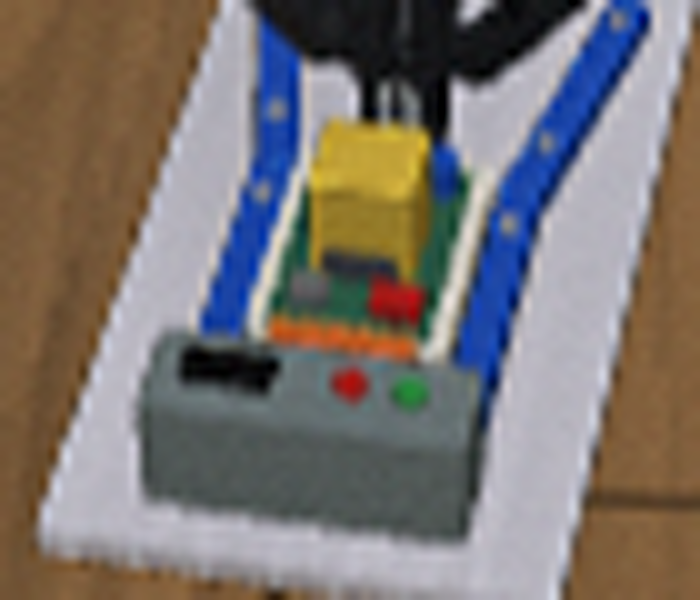

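The module sits straight between the rails, pushing the orange head, which still protrudes (crop, about (340,340)). I'm continuing in small steps.

>>> jog_arm([
  {"slide": [0.3, 0, 0], "angular": [0, 0, 0], "fingers": 1},
  {"slide": [0.6, 0, 0], "angular": [0, 0, 0], "fingers": 1},
  {"slide": [0.9, 0, 0], "angular": [0, 0, 0], "fingers": 1},
  {"slide": [1.2, 0, 0], "angular": [0, 0, 0], "fingers": 1},
  {"slide": [1.5, 0, 0], "angular": [0, 0, 0], "fingers": 1},
])

```text
clock: 19.83
tcp_pos: [0.5207, 0.0418, 0.0278]
orientation: [0.001, 0.756, 0.654, -0.001]
wrist_force: [-2.2, -9.3, 4.4]
finger_gap: -0.0
grip_force: 4.5
```

>>> jog_arm([
  {"slide": [0.3, 0, 0], "angular": [0, 0, 0], "fingers": 1},
  {"slide": [0.6, 0, 0], "angular": [0, 0, 0], "fingers": 1},
  {"slide": [0.9, 0, 0], "angular": [0, 0, 0], "fingers": 1},
  {"slide": [1.2, 0, 0], "angular": [0, 0, 0], "fingers": 1},
  {"slide": [1.5, 0, 0], "angular": [0, 0, 0], "fingers": 1},
])

```text
clock: 20.25
tcp_pos: [0.5209, 0.0432, 0.0278]
orientation: [0.001, 0.756, 0.654, -0.001]
wrist_force: [-1.3, -9.4, 3.0]
finger_gap: 0.0004
grip_force: 4.5
```

>>> jog_arm([
  {"slide": [0.3, 0, 0], "angular": [0, 0, 0], "fingers": 1},
  {"slide": [0.6, 0, 0], "angular": [0, 0, 0], "fingers": 1},
  {"slide": [0.9, 0, 0], "angular": [0, 0, 0], "fingers": 1},
  {"slide": [1.2, 0, 0], "angular": [0, 0, 0], "fingers": 1},
  {"slide": [1.5, 0, 0], "angular": [0, 0, 0], "fingers": 1},
])

```text
clock: 20.67
tcp_pos: [0.5211, 0.0447, 0.0278]
orientation: [0.001, 0.756, 0.654, -0.001]
wrist_force: [-0.7, -9.0, 3.8]
finger_gap: 0.0001
grip_force: 4.5
```

>>> jog_arm([
  {"slide": [0.3, 0, 0], "angular": [0, 0, 0], "fingers": 1},
  {"slide": [0.6, 0, 0], "angular": [0, 0, 0], "fingers": 1},
  {"slide": [0.9, 0, 0], "angular": [0, 0, 0], "fingers": 1},
  {"slide": [1.2, 0, 0], "angular": [0, 0, 0], "fingers": 1},
  {"slide": [1.5, 0, 0], "angular": [0, 0, 0], "fingers": 1},
])

```text
clock: 21.08
tcp_pos: [0.5212, 0.0453, 0.0279]
orientation: [0.002, 0.756, 0.654, -0.002]
wrist_force: [-2.4, -13.5, 4.3]
finger_gap: -0.0005
grip_force: 6.5
```

>>> jog_arm([
  {"slide": [0.2, 0, 0], "angular": [0, 0, 0], "fingers": 1},
  {"slide": [0.4, 0, 0], "angular": [0, 0, 0], "fingers": 1},
  {"slide": [0.4, 0, 0], "angular": [0, 0, 0], "fingers": 1},
])

```text
clock: 21.33
tcp_pos: [0.5212, 0.0453, 0.0278]
orientation: [0.002, 0.756, 0.654, -0.002]
wrist_force: [-1.7, -13.2, 4.8]
finger_gap: -0.0002
grip_force: 6.8
```

>>> jog_arm([
  {"slide": [0.3, 0, 0], "angular": [0, 0, 0], "fingers": 1},
  {"slide": [0.5, 0, 0], "angular": [0, 0, 0], "fingers": 1},
  {"slide": [0.5, 0, 0], "angular": [0, 0, 0], "fingers": 1},
  {"slide": [0.5, 0, 0], "angular": [0, 0, 0], "fingers": 1},
])

```text
clock: 21.67
tcp_pos: [0.5212, 0.0454, 0.0279]
orientation: [0.002, 0.757, 0.654, -0.003]
wrist_force: [-1.5, -15.0, 4.4]
finger_gap: -0.0
grip_force: 7.6
```

>>> jog_arm([
  {"slide": [0.2, 0, 0], "angular": [0, 0, 0], "fingers": 1},
  {"slide": [0.3, 0, 0], "angular": [0, 0, 0], "fingers": 1},
  {"slide": [0.3, 0, 0], "angular": [0, 0, 0], "fingers": 1},
  {"slide": [0.3, 0, 0], "angular": [0, 0, 0], "fingers": 1},
  {"slide": [0.3, 0, 0], "angular": [0, 0, 0], "fingers": 1},
  {"slide": [0.3, 0, 0], "angular": [0, 0, 0], "fingers": 1},
  {"slide": [0.3, 0, 0], "angular": [0, 0, 0], "fingers": 1},
  {"slide": [0.3, 0, 0], "angular": [0, 0, 0], "fingers": 1},
  {"slide": [0.3, 0, 0], "angular": [0, 0, 0], "fingers": 1},
  {"slide": [0.3, 0, 0], "angular": [0, 0, 0], "fingers": 1},
])

```text
clock: 22.5
tcp_pos: [0.5212, 0.0454, 0.0279]
orientation: [0.003, 0.757, 0.654, -0.003]
wrist_force: [-2.7, -15.9, 4.8]
finger_gap: 0.0002
grip_force: 8.1
```

>>> jog_arm([
  {"slide": [0, 0, 0], "angular": [0, 0, 0], "fingers": 1},
  {"slide": [0, 0, 0], "angular": [0, 0, 0], "fingers": 1},
  {"slide": [0, 0, 0], "angular": [0, 0, 0], "fingers": 1},
  {"slide": [0, 0, 0], "angular": [0, 0, 0], "fingers": 1},
  {"slide": [0, 0, 0], "angular": [0, 0, 0], "fingers": 1},
  {"slide": [0, 0, 0], "angular": [0, 0, 0], "fingers": 1},
])

```text
clock: 23.0
tcp_pos: [0.5212, 0.0454, 0.0279]
orientation: [0.003, 0.757, 0.654, -0.003]
wrist_force: [-3.9, -16.0, 4.8]
finger_gap: 0.0002
grip_force: 8.1
```

>>> jog_arm([
  {"slide": [-2, 0, 0], "angular": [0, 0, 0], "fingers": 1},
  {"slide": [-6, 0, 0], "angular": [0, 0, 0], "fingers": 1},
  {"slide": [-15, 0, 0], "angular": [0, 0, 0], "fingers": 1},
  {"slide": [-30, 0, 0], "angular": [0, 0, 0], "fingers": 1},
  {"slide": [-50, 0, -20], "angular": [0, 0, 0], "fingers": 1},
  {"slide": [-80, 0, -50], "angular": [0, 0, 0], "fingers": 1},
  {"slide": [-110, 0, -90], "angular": [0, 0, 0], "fingers": 1},
  {"slide": [-140, 0, -120], "angular": [0, 0, 0], "fingers": 1},
  {"slide": [-160, 0, -130], "angular": [0, 0, 0], "fingers": 1},
  {"slide": [-160, 0, -130], "angular": [0, 0, 0], "fingers": 1},
])

```text
clock: 23.83
tcp_pos: [0.5011, -0.114, 0.162]
orientation: [0.004, 0.757, 0.653, 0.002]
wrist_force: [1.5, -1.6, 0.3]
finger_gap: -0.0003
grip_force: 0.0
```

Run:
```python
from h import *
p=read_camera("side"); q=read_camera("top")
go(jw(-180,0,.16))
for n,pic in(("side",p),("top",q)):
    for t,z in(("module",.012),("module_nose",.02)):
        for r in tip_of(t,pic)[:2]: print(n,t,r["p"],jig(at(pic,r["point"],z)).round(1))
a=cv2.resize(p["color"][195:255,220:290,::-1],(440,400),interpolation=cv2.INTER_CUBIC)
b=cv2.resize(q["color"][170:250,150:222,::-1],(360,400),interpolation=cv2.INTER_CUBIC)
cv2.imwrite("pics/z7.png",np.hstack([a,b]))
```

```text
tcp [ 0.4991 -0.1102  0.1582] F [-0.4  0.6 -0.1] gap -0.00024393424541149485 t 23.9333
slide [-1.1 -0.6 -1.8] ang [ 0.09 -0.05 -0.1 ] jig [-178.9   -0.6]
side module 0.56 [34.3  0.3]
side module 0.54 [-542.7  137. ]
side module_nose 0.97 [75.4 -1.1]
side module_nose 0.55 [-570.5  129.9]
top module 0.94 [-545.9  140.9]
top module 0.71 [13.2 -5. ]
top module_nose 0.88 [-585.1  134.2]
top module_nose 0.73 [22.  0.]
```

View pics/z7.png

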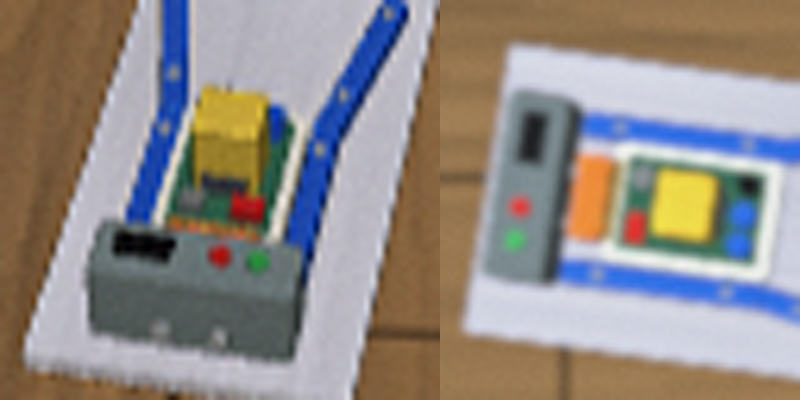

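The module sits straight between the rails with the orange head drawn in against the housing (top crop, about (595,195)). The pins have come through the back of the housing, and nothing else has moved.

```bash
python3 -c "
from workcell import *
print(hand_in())"
```

```text
the job is handed in; nothing more can be done
None
```

The module is seated straight between the rails with the contact head driven to its stop, pressed for over a second at roughly 14 N (about 16 N at the wrist less sliding friction), then released; I handed the job in at about 24 s, and no verdict was returned.

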